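# Roll the green-lidded jar up to the label reader

## Task

With your fingertips, roll the green-lidded specimen jar up its lane of the label reader's sloped ramp, pushing gently, until it has passed the spring catch and sits up at the reader's stop, where it must stay by itself once your hand is away. Don't grip it, lift it, flick it or let it run back down the ramp. Leave the red-lidded jar waiting at the bottom of the other lane, and everything else on the bench as it is.

Things in the scene. Friction and masses are not known exactly. Their poses are not given: they have to be found in the camera images.
- ramp: The label reader with its two-lane jar ramp, fixed to the bench, about 206 mm wide and 395 mm long. Origin on the bench under the middle of the ramp between the lanes; z up, y along the lanes in the uphill direction (level), x across them. Behind the stop, from y = +142 to +214 mm, stands the white reader head, top 113 mm above the bench.
- deck: The ramp's sloped running deck, rising 8 degrees towards +y. Origin on the running surface midway between the lanes, 48 mm above the bench; y up the slope along the lanes, x across them, z square to the surface. Two lanes centred on x = -49 mm ('near') and +49 mm ('far'), 88 mm wide between blue walls 28 mm high (outer 6, middle 10 mm thick). Running surface z = 0, y = -175 to +130 mm.
- seat_near (a point): Where the middle of a jar is when it touches the stop in the near lane: deck x = -49, y = +99, z = +31 mm. The stop is a black plate across the high end, face at deck y = +130 mm, 45 mm high. The low end of each lane has a blue lip across it from deck y = -156 to -150 mm, 10 mm high; nothing stands higher downhill of it.
- seat_far (a point): The same for the far lane: deck x = +49, y = +99, z = +31 mm.
- catch_near (a joint): Spring catch in the middle of the near lane, rad: 0 = up, 0.25 = flat. A steel leaf 18 mm wide, hinged at deck y = +29 mm, rising uphill to its free end at y = +73 mm, 9 mm above the surface. A jar rolled uphill presses it flat (under 1 N); it springs up behind the jar and stops it rolling back, the jar then resting up to about 4 mm short of the stop.
- catch_far (a joint): The same for the far lane.
- green_jar: The specimen jar to be moved: a plain cylinder 62 mm in diameter and 80 mm long, about 120 g, green lid (18 mm of its length), paper label. It lies on its side across one of the lanes and at the start rests against the low lip, its middle at deck y = -127 mm; it rolls downhill when let go. Origin at its middle, x along its axis (lid at -x); z up at the start; y and z turn as it rolls.
- red_jar: The same kind of jar with a dark red lid, in the other lane at the low lip. Origin at its middle. To be left there.
- blue_jar: A jar of the same size with a blue lid, standing upright on the bench beside the ramp's +x side. Origin at the centre of its underside.
- marker: A marker pen 125 mm long, 16 mm thick, lying on the bench beside the ramp's -x side. Origin on its underside.
- tube_rack: Small orange rack with eight tubes, 52 x 112 mm, 101 mm high, to the left. Origin at the centre of its underside.
- slide_box: Closed clear plastic box, 175 x 125 mm, 92 mm high, to the right. Origin at the centre of its underside.
- notebook: Dark blue notebook lying flat, 110 x 150 x 12 mm, to the right. Origin at the centre of its underside.
Things that resemble listed ones, but are neither listed nor needed, are in the scene too. What is shaped like the green_jar but yellow is not meant. What is shaped like the red_jar but pink is not meant.

How it is judged:
On the way:
1. pushed by the fingers, the green jar rolls up the middle of its lane (it turns over there, which a gripped jar would not) (y of green_jar in the frame of deck between -0.05 and 0.06 m and angle between green_jar's own z axis and vertical above 0.8 rad and contact force between the fingers and green_jar above 0.05 N).
At the end, for the whole second after the job is handed in: The green-lidded jar lies at rest in its lane with its middle within 9 mm of its place against the stop, the catch of that lane is up behind it (under 0.08 rad), and the red-lidded jar is still at rest at the low lip (((distance between green_jar and seat_near below 0.009 m and value of joint catch_near below 0.08 rad) or (distance between green_jar and seat_far below 0.009 m and value of joint catch_far below 0.08 rad)) and linear speed of each of green_jar, red_jar below 0.02 m/s and y of red_jar in the frame of deck below -0.115 m); the robot touches nothing.
It fails at once if the green jar is lifted off the ramp (its middle over 46 mm above the running surface, 15 mm more than when rolling) (z of green_jar in the frame of deck above 0.046 m).
It fails at once if the green jar is flicked or runs away (faster than 0.4 m/s) (linear speed of green_jar above 0.4 m/s).
It fails at once if the green jar is pressed or squeezed with more than 50 N (contact force between the fingers and green_jar above 50 N).
It fails at once if the red jar is moved more than 15 mm (distance of red_jar from where it was at the start of the episode above 0.015 m).
It fails at once if the blue jar, the marker, the tube rack, the slide box or the notebook is moved more than 20 mm (distance of any of blue_jar, marker, tube_rack, slide_box, notebook from where it was at the start of the episode above 0.02 m).
It also fails if it takes over 42 s, if anything falls off the work surface, if the arm or the gripper's body presses on something with over 40 N, if the wrist force passes 120 N, or if a joint passes its speed limit or range.

## Robot

A 6-joint arm with a two-finger parallel gripper is mounted at the origin on the work surface. World frame = base frame: x ahead of the robot, y to its left, z up, the work surface at z = 0. Lengths are in m, angles in rad, forces in N, time in s.
With the tool pointing down it reaches from about 0.35 to 0.85 m from the base axis. Payload 8.1 kg.
Tool frame: the origin (TCP) lies on the centre line of the jaws, within the pads' length; the fingertips stand robot.tips_ahead ahead of it and the grasp point (between the pads) lies 8 mm behind it (robot.tips_ahead is the distance from the TCP to the fingertips, in m); z points along the fingers, y is the direction in which the jaws open and shut (so a half turn about z gives the same grasp; the last joint's range is limited). The gripper opens to 93 mm and grips with 3 to 60 N. Pads are 15 mm wide; open, the fingers measure 128 mm over their backs; the gripper's body (75 mm by 188 mm) begins 65 mm behind the grasp point.
Start: joints at [-1.196, 0.13, 1.488, -0, 1.523, -0.085], TCP at [0.266, -0.538, 0.196] pointing down, gripper open.
Joint ranges: [-2.96, 2.96], [-0.89, 2.26], [0.02, 2.5], [-1.34, 4.48], [0, 2.73], [-2.66, 2.66]. Speed limits (rad/s): [2.39, 2.39, 2.79, 3.14, 3.14, 3.14].

## Interface

Orientations are given as a rotation vector (axis times angle).
In Python, from plant import monitor, eyes, job, robot gives the robot as it stands.
- The arm moves only by the tool servo_tool, never from a script. Its argument "plan" is a list that holds one entry, the list of rows, each a list of 7 numbers: the closure, from -1 (fully open) to 1 (shut), so that 0 is half open, then the shift along the world's x, y, z in mm, then the turn, a rotation vector about the world's x, y, z in rad. In form: [[[hand, dx, dy, dz, ax, ay, az], ...]]. A call has 1 to 12 rows; each row shifts and turns the commanded pose from where the row before left it; what a row does not reach is not made up. A row lasts 1/10 s, in which the tool goes at most 50 mm and 8.59 degrees, less where a joint would pass 70% of its speed; a pose out of reach is approached as far as the arm can. A call with a gripper value outside its range is refused whole. The fingers move at their own pace and stop on an object; "force" is the grip in N (left out, the last holds). Time passes only in rows, so rows that do not move let the fingers close. It gives the time, the measured TCP pose, the force and the opening at its end, in the units of the state.
- monitor.read_state(): the state, without advancing time (a new reading comes with each control period).
- eyes.read_camera(name): name is "scene" or "side" or "wrist"; returns the picture (420x560x3 uint8, red, green, blue); there is no depth.
- eyes.camera_info(name): a dict with "mtx" (3x3 intrinsics, pixels), "R" (3x3) and "t" (3): a world point X has camera coordinates R X + t. Camera axes: x right, y down, z forward; pixel columns grow to the right and rows downward; lengths in m; the calibration is good to about 2 mm. The wrist camera is an equidistant fisheye: a pixel r from the principal point sees the ray r / f radians off the axis. A picture is of the moment at which its call begins: read the wrist's pose just before it. camera_info takes no time and is no camera call; for the wrist camera it gives the pose at the moment of the call.
- job.close_job(): hands the job in, once; it reports no verdict.
The state is a dict: "t": time; "q": joint angles; "dq": joint speeds; "joint_torque": joint torques, N m; "tool_pos": TCP position; "orientation": TCP orientation; "force": force on the tool from outside, world axes, zero at the start; "wrist_torque": the same for the moment, N m; "opening": finger opening in m.
Only numpy, scipy, OpenCV 4.12 (cv2) and the standard library are available. Lean on these libraries where they do the work, as an engineer would, in place of code of your own. Each camera call takes 0.05 s, during which the arm holds its last target. There are 200 camera calls.

## Working session

There is one attempt and no reset: what is moved stays moved. The work goes in short steps, Python scripts to look and compute and a tool call to move; the robot and the scene stay as the last step left them, time stands still between calls to the robot, and variables do not carry over. Pictures are saved under pics/ and viewed, about 8 in all and at most 12, crops included, and the job is handed in when it is done.

Besides the shell and the picture viewer there is one more tool, called after "Request:" as name([rows], argument=value, ...), one row to a line, values as JSON. servo_tool: Moves the arm, as the interface text tells. Its arguments: {"type":"object","properties":{"plan":{"type":"array"},"force":{"type":"number"}},"required":["plan"]}

```bash
mkdir -p pics; ls; python3 - <<'E'
from plant import monitor, eyes, job, robot
import cv2,numpy as np
print(monitor.read_state()); print(robot.tips_ahead)
for n in ("scene","side"):
    im=eyes.read_camera(n); cv2.imwrite(f"pics/{n}0.png",im[:,:,::-1])
    i=eyes.camera_info(n); print(n,{k:np.round(v,4).tolist() if not isinstance(v,str) else v for k,v in i.items()})
E
```

```text
pics
{'t': 0.0, 'q': array([-1.19641131e+00,  1.31112561e-01,  1.48926261e+00,  2.55837620e-05,
        1.52302200e+00, -8.54054101e-02]), 'dq': array([ 0.00087958,  0.00030201,  0.00055649, -0.00050313, -0.00195054,
       -0.00051591]), 'joint_torque': array([-1.48971944e-04, -5.59847367e+01, -4.91757023e+01,  7.66840624e-02,
        3.58796166e-02, -1.85008685e-04]), 'tool_pos': array([ 0.26605947, -0.53710668,  0.19522568]), 'orientation': array([-3.05719633e+00, -7.15482316e-01,  3.68207016e-04]), 'force': array([ 0.42532198, -0.202893  , -0.41455241]), 'wrist_torque': array([ 0.04511465, -0.07433166,  0.00970667]), 'opening': 0.09309129951701321}
0.011
scene {'mtx': [[398.4641, 0.0, 284.4247], [0.0, 398.4641, 210.3751], [0.0, 0.0, 1.0]], 'R': [[0.6455, 0.7638, 0.0066], [0.5605, -0.4678, -0.6833], [-0.5189, 0.4447, -0.7301]], 't': [-0.3477, -0.2469, 1.5885]}
side {'mtx': [[450.3309, 0.0, 275.8221], [0.0, 450.3309, 211.4698], [0.0, 0.0, 1.0]], 'R': [[-0.7151, -0.699, -0.0056], [-0.4219, 0.438, -0.7939], [0.5574, -0.5653, -0.6081]], 't': [0.3722, 0.2832, 0.9381]}
```

View pics/scene0.png

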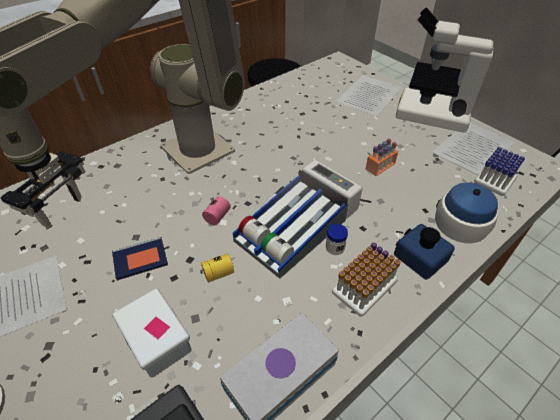

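View pics/side0.png

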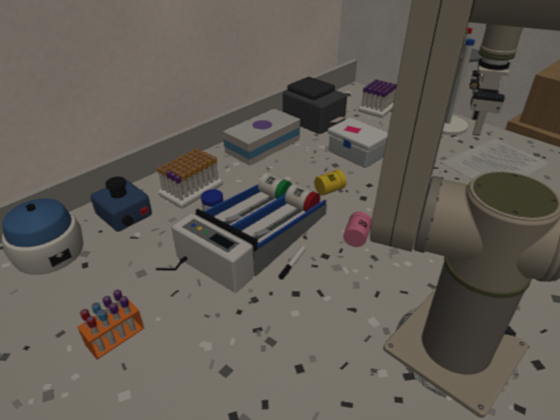

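The scene view shows the ramp at about (295,225) with the reader head at its upper end (330,185). The green-lidded jar lies at (268,243) in the lane next to the blue jar (338,237), and the red-lidded jar lies at (250,228) in the other lane. The yellow jar (218,267) and the pink one (216,208) are distractors. I'll confirm this in an enlarged crop of both views.

```bash
cat > h.py <<'E'
from plant import monitor, eyes, job, robot
import cv2,numpy as np
np.set_printoptions(precision=4,suppress=True)
def ray(n,u,v):
    i=eyes.camera_info(n); R,t,K=map(np.array,(i["R"],i["t"],i["mtx"]))
    d=R.T@np.linalg.solve(K,[u,v,1.]); return -R.T@t,d/np.linalg.norm(d)
def onz(n,u,v,z):
    c,d=ray(n,u,v); return c+d*(z-c[2])/d[2]
def tri(a,b):
    c1,d1=ray("scene",*a);c2,d2=ray("side",*b)
    s=np.linalg.lstsq(np.c_[d1,-d2],c2-c1,rcond=None)[0]
    p,q=c1+s[0]*d1,c2+s[1]*d2
    return (p+q)/2,np.linalg.norm(p-q)
def proj(n,X):
    i=eyes.camera_info(n); p=i["mtx"]@(np.array(i["R"])@X+i["t"]); return p[:2]/p[2]
E
python3 - <<'E'
from h import *
a=cv2.imread("pics/scene0.png")[155:285,220:370]; b=cv2.imread("pics/side0.png")[165:290,165:335]
a=cv2.resize(a,None,fx=2.67,fy=2.67,interpolation=2)
b=cv2.resize(b,None,fx=2.35,fy=2.35,interpolation=2)
h=max(len(a),len(b)); p=lambda x:cv2.copyMakeBorder(x,0,h-len(x),0,0,0)
cv2.imwrite("pics/c1.png",np.hstack([p(a),p(b)]));print(a.shape,b.shape)
E
```

```text
(347, 400, 3) (294, 400, 3)
```

View pics/c1.png

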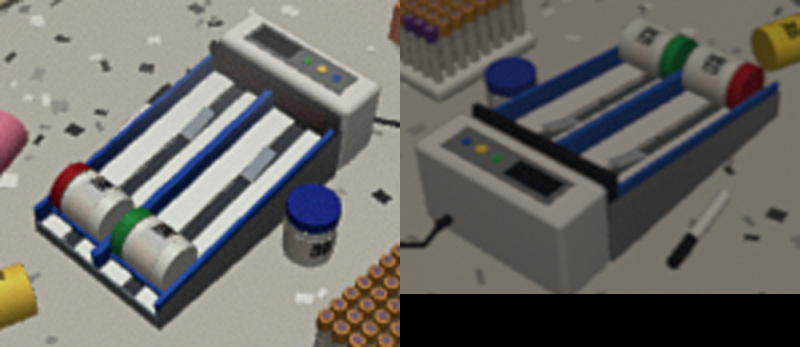

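The crop confirms it. The green lid (crop 130,230) is in the far lane, on the blue jar's side, and the red lid is in the near lane. Next I'll fit the ramp pose from the corners.

```bash
cat >> h.py <<'E'
s8,c8=np.sin(np.radians(8)),np.cos(np.radians(8))
def deck2ramp(p): x,y,z=p; return np.array([x,y*c8-z*s8,.048+y*s8+z*c8])
E
python3 - <<'E'
from h import *
S=lambda x,y:("scene",x/2.67+220,y/2.67+155); D=lambda x,y:("side",(x-400)/2.35+165,y/2.35+165)
obs=[(S(161,303),(.1,-.175,.028)),(S(38,205),(-.1,-.175,.028)),(D(777,88),(-.1,-.175,.028)),
(D(615,178),(-.103,.13,.045)),(D(477,107),(.103,.13,.045)),(S(213,43),(-.103,.13,.045)),(S(341,128),(.103,.13,.045))]
A=[];B=[]
for o,d in obs:
    r=deck2ramp(d);w=onz(*o,r[2]);A.append(r[:2]);B.append(w[:2])
A=np.array(A);B=np.array(B)
a,b=A-A.mean(0),B-B.mean(0)
th=np.arctan2((a[:,0]*b[:,1]-a[:,1]*b[:,0]).sum(),(a*b).sum())
R=np.array([[np.cos(th),-np.sin(th)],[np.sin(th),np.cos(th)]]);t=B.mean(0)-R@A.mean(0)
print("yaw",th,np.degrees(th),"t",t);print((A@R.T+t-B)*1000)
def W(d): r=deck2ramp(d);return np.r_[R@r[:2]+t,r[2]]
for n,d in dict(jar=(.049,-.127,.031),seat=(.049,.099,.031),red=(-.049,-.127,.031)).items():print(n,W(d),proj("scene",W(d)),proj("side",W(d)))
# lid centroid check
for n in("scene","side"):
    h=cv2.cvtColor(cv2.imread(f"pics/{n}0.png"),cv2.COLOR_BGR2HSV)
    m=cv2.inRange(h,(50,120,40),(80,255,255));k,l,st,c=cv2.connectedComponentsWithStats(m);j=1+np.argmax(st[1:,4]);print(n,st[j],c[j],"pred lid",proj(n,W((.049-.031,-.127,.031))))
i=eyes.camera_info("wrist");print(i["mtx"])
E
```

```text
yaw 0.10305204712709824 5.90444737056599 t [0.563  0.0272]
[[-2.5104 -0.7954]
 [-5.7206  0.2028]
 [ 6.0562 -6.4825]
 [ 1.3459 -0.2677]
 [16.3199 -2.0612]
 [-7.2817  1.656 ]
 [-8.2093  7.748 ]]
jar [ 0.6252 -0.0972  0.061 ] [278.3272 246.7134] [273.3252 186.7812]
seat [0.6021 0.1254 0.0925] [327.7188 200.5207] [218.2603 215.6862]
red [ 0.5277 -0.1073  0.061 ] [255.5376 229.0702] [300.7549 198.989 ]
scene [261 233  16  18 100] [266.72 239.8 ] pred lid [270.9275 240.9847]
side [276 180  15  17 145] [281.8828 187.7724] pred lid [281.7781 190.5432]
[[325.1923   0.     276.6227]
 [  0.     325.1923 210.9639]
 [  0.       0.       1.    ]]
```

Request:
servo_tool([
  [[0.14, 30, 32, 0, 0, 0, 0.101], [0.14, 30, 32, 0, 0, 0, 0.101], [0.14, 30, 32, 0, 0, 0, 0.101], [0.14, 30, 32, 0, 0, 0, 0.101], [0.14, 30, 32, 0, 0, 0, 0.101], [0.14, 30, 32, 0, 0, 0, 0.101], [0.14, 30, 32, 0, 0, 0, 0.101], [0.14, 30, 32, 0, 0, 0, 0.101], [0.14, 30, 32, 0, 0, 0, 0.101], [0.14, 30, 32, 0, 0, 0, 0.101], [0.14, 30, 32, 0, 0, 0, 0.101], [0.14, 30, 30, 0, 0, 0, 0.101]],
])

```text
t: 1.3
tool_pos: [0.6271, -0.1538, 0.1957]
orientation: [-2.101, -2.335, 0.001]
force: [0.4, -0.7, 0.1]
opening: 0.0403
```

Request:
servo_tool([
  [[0.14, 0, 0, 0, 0, 0, 0], [0.14, 0, 0, 0, 0, 0, 0], [0.14, 0, 0, 0, 0, 0, 0]],
])

```text
t: 1.6
tool_pos: [0.6256, -0.1563, 0.1958]
orientation: [-2.108, -2.329, 0.001]
force: [-0.5, -0.7, 0.4]
opening: 0.04
```

```bash
python3 - <<'E'
from h import *
s=monitor.read_state();print(s["t"],s["tool_pos"],s["orientation"],s["opening"],s["q"])
i=eyes.camera_info("wrist");im=eyes.read_camera("wrist");cv2.imwrite("pics/w1.png",im[:,:,::-1])
np.savez("w1.npz",**{k:i[k] for k in("mtx","R","t")});print(i["R"],i["t"])
E
```

```text
1.6 [ 0.6256 -0.1563  0.1958] [-2.1075 -2.3289  0.0012] 0.04003658954179423 [-0.324   0.2523  1.3516 -0.0004  1.5386 -0.4237]
[[ 0.9951  0.0987 -0.0014]
 [ 0.0962 -0.9668  0.2366]
 [ 0.022  -0.2356 -0.9716]] [-0.6067 -0.2369  0.3367]
```

View pics/w1.png

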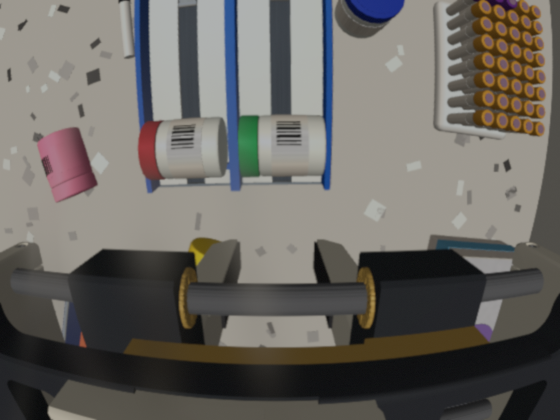

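The wrist view shows the green jar at (282,146), with its lid on the left from x=239. The low ends of the walls are at (150,190), (236,188) and (327,187). Now I'll cast these onto their planes.

```bash
cat >> h.py <<'E'
def wray(i,u,v):
    K=i["mtx"];x=np.array([(u-K[0,2])/K[0,0],(v-K[1,2])/K[1,1]]);r=np.linalg.norm(x)
    d=np.r_[x/r*np.sin(r),np.cos(r)];R=np.array(i["R"]);return -R.T@i["t"],R.T@d
def wz(i,u,v,z):
    c,d=wray(i,u,v);return c+d*(z-c[2])/d[2]
E
python3 - <<'E'
from h import *
i=dict(np.load("w1.npz"))
for u,v in((150,190),(236,188),(327,187)):print(wz(i,u,v,.0514))
print("wall upper",[wz(i,u,2,.0514+.19*s8) for u in(142,231,330)])
print("jar top mid L/R", wz(i,241,146,.061+.01),wz(i,325,146,.061+.01))
print("lip",wz(i,282,182,.048-.153*s8+.01))
print("jar far/near edges",wz(i,282,115,.07),wz(i,282,178,.06))
E
```

```text
[ 0.4872 -0.1604  0.0514]
[ 0.5823 -0.1499  0.0514]
[ 0.6762 -0.1394  0.0514]
wall upper [array([0.4691, 0.0393, 0.0778]), array([0.5623, 0.0367, 0.0778]), array([0.6566, 0.0465, 0.0778])]
jar top mid L/R [ 0.586  -0.1051  0.071 ] [ 0.666 -0.097  0.071]
lip [ 0.6296 -0.1412  0.0367]
jar far/near edges [ 0.6221 -0.0719  0.07  ] [ 0.6285 -0.1338  0.06  ]
```

Request:
servo_tool([
  [[0.14, 6, 0, -10, 0, 0, 0.005], [0.14, 0, 0, -20, 0, 0, 0], [0.14, 0, 0, -20, 0, 0, 0], [0.14, 0, 0, -20, 0, 0, 0], [0.14, 0, 0, -20, 0, 0, 0], [0.14, 0, 0, -20, 0, 0, 0], [0.14, 0, 0, -15, 0, 0, 0], [0.14, 0, 0, -10, 0, 0, 0], [0.14, 0, 0, -3, 0, 0, 0], [0.14, 0, 0, 0, 0, 0, 0], [0.14, 0, 0, 0, 0, 0, 0]],
])

```text
t: 2.75
tool_pos: [0.633, -0.1559, 0.0594]
orientation: [2.1, 2.335, 0.001]
force: [0.0, -0.4, 0.3]
opening: 0.0399
```

```bash
python3 - <<'E'
from h import *
s=monitor.read_state();print(s["t"],s["tool_pos"],s["orientation"],s["force"])
im=eyes.read_camera("wrist");cv2.imwrite("pics/w2.png",im[:,:,::-1])
E
```

```text
2.75 [ 0.633  -0.1559  0.0594] [2.0996 2.3349 0.0011] [ 0.0105 -0.4471  0.2641]
```

View pics/w2.png

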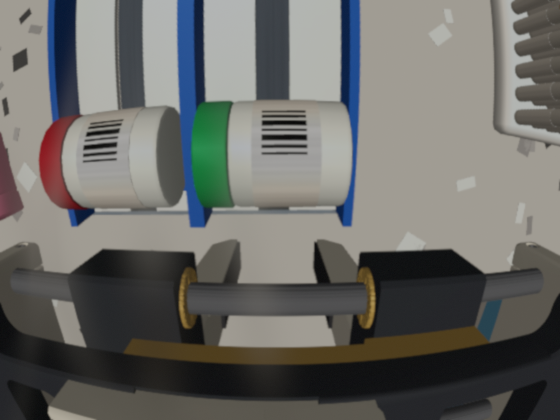

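The jar's middle is at column 272 and the finger centre at 277, so they line up within about 3 mm. I'll narrow the fingers a little for wall clearance, then push slowly.

Request:
servo_tool([
  [[0.4, -2, 0, 0, 0, 0, 0], [0.4, 0, 0, 0, 0, 0, 0], [0.4, -0.4, 4, 0.6, 0, 0, 0], [0.4, -0.4, 4, 0.6, 0, 0, 0], [0.4, -0.4, 4, 0.6, 0, 0, 0], [0.4, -0.4, 4, 0.6, 0, 0, 0], [0.4, -0.4, 4, 0.6, 0, 0, 0], [0.4, -0.4, 4, 0.6, 0, 0, 0], [0.4, -0.4, 4, 0.6, 0, 0, 0], [0.4, -0.4, 4, 0.6, 0, 0, 0], [0.4, -0.4, 4, 0.6, 0, 0, 0], [0.4, -0.4, 4, 0.6, 0, 0, 0]],
])

```text
t: 4.0
tool_pos: [0.6268, -0.1172, 0.0665]
orientation: [2.099, 2.333, -0.002]
force: [-6.9, -6.3, 15.3]
opening: 0.0279
```

```bash
python3 - <<'E'
from h import *
s=monitor.read_state();print(s["t"],s["tool_pos"],s["force"],s["opening"])
im=eyes.read_camera("wrist");cv2.imwrite("pics/w3.png",im[:,:,::-1])
E
```

```text
4.0 [ 0.6268 -0.1172  0.0665] [-6.8619 -6.2665 15.2721] 0.0279179996518774
```

View pics/w3.png

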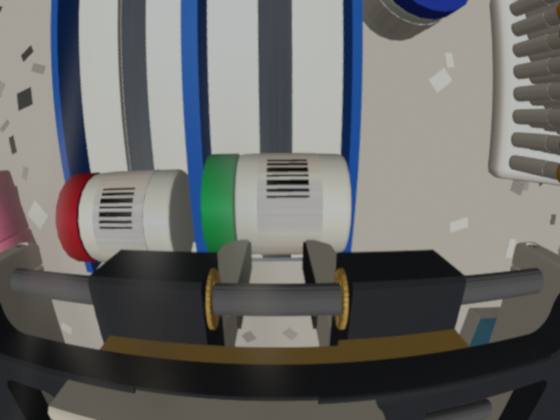

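The jar seems to have hardly moved, and there is 15 N upward on the tool. I'll check the geometry before going any further.

```bash
python3 - <<'E'
from h import *
s=monitor.read_state();i=eyes.camera_info("wrist");p=s["tool_pos"]
print(s["force"],s["wrist_torque"],p)
R=np.array(i["R"]);t=np.array(i["t"])
def wp(X):
    c=R@X+t;r=np.arctan2(np.hypot(*c[:2]),c[2]);k=r/np.hypot(*c[:2]);return i["mtx"][0,0]*k*c[:2]+[i["mtx"][0,2],i["mtx"][1,2]]
print("cam",-R.T@t)
u=np.array([.995,.104,0])
for n,X in dict(tipL=p-[0,0,.011]-.014*u,tipR=p-[0,0,.011]+.014*u,tipLo=p-[0,0,.011]-.032*u,tipRo=p-[0,0,.011]+.032*u,jar0=np.array([.626,-.101,.061])).items():print(n,wp(X))
up=np.array([-.104,.995,0])
for a in(0,.005,.01,.02,.03,.04):
    c=np.array([.626,-.101,.061])+up*a+[0,0,a*.14]
    # silhouette rows of cylinder
    v=[wp(c+.031*(np.cos(g)*up+np.sin(g)*np.array([0,0,1])))[1] for g in np.linspace(0,2*np.pi,90)]
    print(a,min(v),max(v))
for n,v in(("lipline",258),):print(wz(i,282,v,.0366))
E
```

```text
[-5.8534 -4.7694 11.913 ] [-0.8549  1.0498  0.0589] [ 0.6269 -0.1166  0.0668]
cam [ 0.6196 -0.0497  0.2532]
tipL [254.9311 239.1832]
tipR [298.6034 239.1981]
tipLo [227.1579 238.9968]
tipRo [326.3551 239.031 ]
jar0 [277.9518 217.854 ]
0 166.99594224118474 268.7161294474956
0.005 158.79545887753693 261.56660162046177
0.01 150.5002022299909 254.22530838763137
0.02 133.54852685689912 239.06384492749277
0.03 116.20695719476612 223.25365874172886
0.04 98.54865849501789 206.91338577163916
[ 0.6329 -0.1369  0.0366]
```

```bash
python3 - <<'E'
from h import *
print(tri((266.7,239.8),(281.9,187.8)))
s=[]
for n in("scene","side"):
    im=eyes.read_camera(n)[:,:,::-1];cv2.imwrite(f"pics/{n}1.png",im)
    u,v=(272,240) if n=="scene" else (280,180)
    s.append(cv2.resize(im[v-55:v+45,u-45:u+45],(396,440),interpolation=2))
cv2.imwrite("pics/c2.png",np.hstack(s))
st=monitor.read_state();print(st["force"],st["tool_pos"],st["t"])
E
```

```text
(array([ 0.5922, -0.1071,  0.069 ]), np.float64(0.011755249118610112))
[-5.1671 -4.8373 12.9691] [ 0.6269 -0.1169  0.0666] 4.15
```

View pics/c2.png

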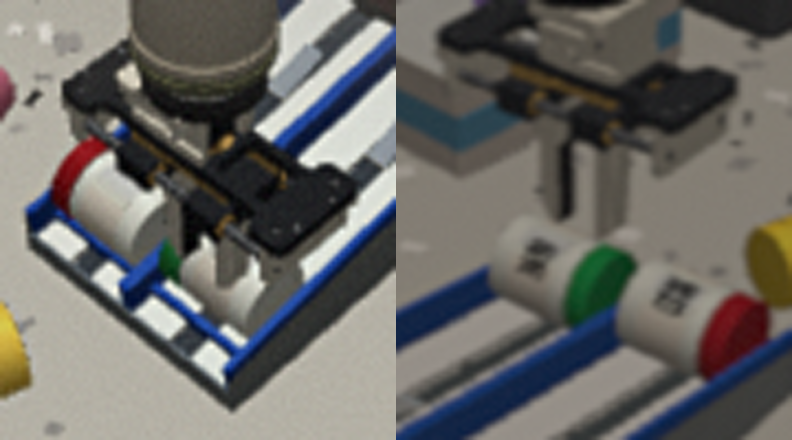

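```bash
python3 - <<'E'
from h import *
s=monitor.read_state();p=s["tool_pos"];print(p,s["q"],s["orientation"])
a=np.array([.995,.104,0]);up=np.array([-.104,.995,0]);tip=p-[0,0,.011]
P=dict(tipLin=tip-.014*a,tipRin=tip+.014*a,tipRout=tip+.031*a,tipRdown=tip+.014*a-.0075*up)
c=np.array([.625,-.092,.062])
P|=dict(jarLtop=c-.04*a+[0,0,.031],jarRtop=c+.04*a+[0,0,.031],jarRback=c+.04*a-.031*up,jarRbot=c+.04*a-[0,0,.031])
f,g=4.4,np.array([227,185])
for n,X in P.items():print(n,(proj("scene",X)-g)*f)
# hi-zoom crop of jar
im=cv2.imread("pics/scene1.png")[225:265,255:300];w=cv2.imread("pics/w3.png")[140:290,180:370]
a1=cv2.resize(im,(450,400),interpolation=2);b=cv2.resize(w,(350,276));b=cv2.copyMakeBorder(b,0,124,0,0,0)
cv2.imwrite("pics/c3.png",np.hstack([a1,b]))
E
```

```text
[ 0.6269 -0.1169  0.0666] [-0.2635  0.3195  1.5118 -0.002   1.308  -0.3689] [ 2.0988  2.3337 -0.001 ]
tipLin [190.0479 281.502 ]
tipRin [219.7763 304.8919]
tipRout [238.156  319.3527]
tipRdown [211.8189 311.4482]
jarLtop [188.7677 205.0382]
jarRtop [275.7121 270.9483]
jarRback [242.3341 327.2996]
jarRbot [274.227  327.6998]
```

View pics/c3.png

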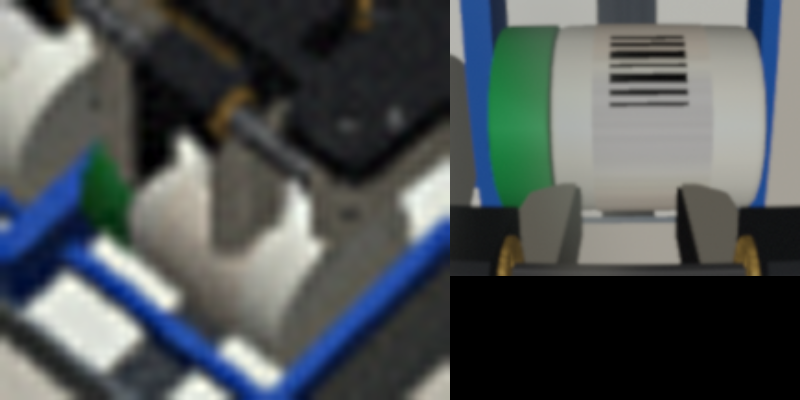

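The fingertips are bearing on the jar's upper back (crop 235,250 in the scene view), about 2 cm higher than the spec puts them, so they are squeezing the jar instead of rolling it. I'll back off gently and measure the real tip height.

Request:
servo_tool([
  [[0.4, 0, -1, 2, 0, 0, 0], [0.4, 0, -1, 2, 0, 0, 0], [0.4, 0, -1, 2, 0, 0, 0], [0.4, 0.5, -4, 2, 0, 0, 0], [0.4, 0.5, -5, 0, 0, 0, 0], [0.4, 0.5, -5, 0, 0, 0, 0], [0.4, 0.5, -5, 0, 0, 0, 0], [0.4, 0.5, -5, 0, 0, 0, 0], [0.4, 0.5, -5, 0, 0, 0, 0], [0.4, 0.5, -5, 0, 0, 0, 0], [0.4, 0.5, -5, 0, 0, 0, 0], [0.4, 0, 0, 0, 0, 0, 0]],
])

```text
t: 5.35
tool_pos: [0.6303, -0.1585, 0.0723]
orientation: [2.101, 2.335, -0.0]
force: [-0.4, 0.5, -0.1]
opening: 0.028
```

```bash
python3 - <<'E'
from h import *
s=monitor.read_state();p=s["tool_pos"];print(s["t"],p,s["force"])
a=np.array([.995,.104,0]);up=np.array([-.104,.995,0])
im=eyes.read_camera("scene")[:,:,::-1].copy();si=eyes.read_camera("side")[:,:,::-1].copy()
f=9;o=[(245,215),(255,140)]
out=[]
for n,img,(u,v) in(("scene",im,o[0]),("side",si,o[1])):
    c=cv2.resize(img[v:v+50,u:u+44],None,fx=f,fy=f,interpolation=2)
    for dz in(-.011,0,.011):
        X=p+.0225*a+[0,0,dz];q=((proj(n,X)-[u,v]+.5)*f).astype(int);cv2.circle(c,q.tolist(),3,(0,0,255),-1)
        print(n,dz,q)
    out.append(c)
cv2.imwrite("pics/c4.png",np.hstack(out))
E
```

```text
5.35 [ 0.6303 -0.1585  0.0723] [-0.3749  0.4691 -0.0631]
scene -0.011 [216 436]
scene 0 [215 416]
scene 0.011 [214 395]
side -0.011 [234 320]
side 0 [234 292]
side 0.011 [234 264]
```

View pics/c4.png

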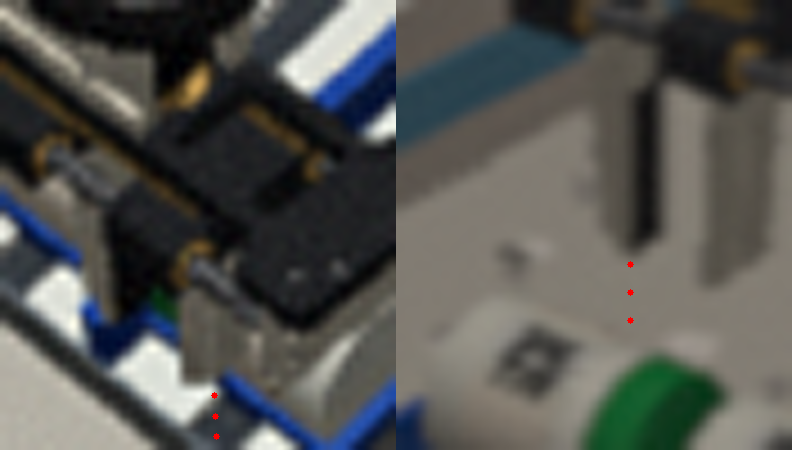

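Both views agree that the fingertips end about 16 mm above the reported TCP, not 11 mm below it as the spec says. I'll trust the images and lower to TCP z of about 0.030, which puts the tips around 0.046, below the jar's middle at 0.061 and above the lip at 0.037.

Request:
servo_tool([
  [[0.4, 0.5, 0, -6, 0, 0, 0], [0.4, 0.5, 0, -6, 0, 0, 0], [0.4, 0, 0, -6, 0, 0, 0], [0.4, 0, 0, -6, 0, 0, 0], [0.4, 0, 0, -6, 0, 0, 0], [0.4, 0, 0, -6, 0, 0, 0], [0.4, 0, 0, -6, 0, 0, 0], [0.4, 0, 0, 0, 0, 0, 0], [0.4, 0, 0, 0, 0, 0, 0]],
])

```text
t: 6.35
tool_pos: [0.6312, -0.1577, 0.0301]
orientation: [-2.101, -2.336, 0.0]
force: [0.1, 0.8, -0.1]
opening: 0.0281
```

Request:
servo_tool([
  [[0.4, -0.4, 4, 0.5, 0, 0, 0], [0.4, -0.4, 4, 0.5, 0, 0, 0], [0.4, -0.4, 4, 0.5, 0, 0, 0], [0.4, -0.4, 4, 0.5, 0, 0, 0], [0.4, -0.4, 4, 0.5, 0, 0, 0], [0.4, -0.4, 4, 0.5, 0, 0, 0], [0.4, -0.4, 4, 0.5, 0, 0, 0]],
])

```text
t: 7.05
tool_pos: [0.6285, -0.1293, 0.0339]
orientation: [2.1, 2.336, 0.0]
force: [0.7, -0.8, 1.5]
opening: 0.0279
```

```bash
cat >> h.py <<'E'
def jarcheck(tag):
    s=monitor.read_state();i=eyes.camera_info("wrist");im=eyes.read_camera("wrist");b=im[:,:,::-1].copy();cv2.imwrite(f"pics/{tag}.png",b)
    m=cv2.inRange(cv2.cvtColor(b,cv2.COLOR_BGR2HSV),(50,100,30),(80,255,255));k,l,st,c=cv2.connectedComponentsWithStats(m);j=1+np.argmax(st[1:,4])
    cz=s["tool_pos"][2]+.033; w=wz(i,*c[j],cz+.02)
    print(s["t"],"tcp",s["tool_pos"],"F",s["force"],"lid box",st[j],"lid top ~",w,"ahead of tcp",(w-s["tool_pos"])@[-.104,.995,0])
E
python3 -c "
from h import *
jarcheck('w4')"
```

```text
7.05 tcp [ 0.6285 -0.1293  0.0339] F [ 0.6586 -0.8467  1.5023] lid box [ 181  123   48  123 4731] lid top ~ [ 0.5929 -0.0871  0.0869] ahead of tcp 0.04575076816005745
```

Contact is light now and the jar is about 10 mm up. I'll carry on.

Request:
servo_tool([
  [[0.4, -0.4, 4, 0.6, 0, 0, 0], [0.4, -0.4, 4, 0.6, 0, 0, 0], [0.4, -0.4, 4, 0.6, 0, 0, 0], [0.4, -0.4, 4, 0.6, 0, 0, 0], [0.4, -0.4, 4, 0.6, 0, 0, 0], [0.4, -0.4, 4, 0.6, 0, 0, 0]],
])

```text
t: 7.7
tool_pos: [0.6261, -0.1053, 0.0374]
orientation: [-2.101, -2.336, 0.0]
force: [-0.1, -1.4, 0.4]
opening: 0.0281
```

```bash
python3 -c "
from h import *
jarcheck('w5')"
```

```text
7.7 tcp [ 0.6261 -0.1053  0.0374] F [-0.0674 -1.3838  0.3746] lid box [ 181  124   48  122 4680] lid top ~ [ 0.5903 -0.0631  0.0904] ahead of tcp 0.04573045814703349
```

Request:
servo_tool([
  [[0.4, -0.5, 5, 0.7, 0, 0, 0], [0.4, -0.5, 5, 0.7, 0, 0, 0], [0.4, -0.5, 5, 0.7, 0, 0, 0], [0.4, -0.5, 5, 0.7, 0, 0, 0], [0.4, -0.5, 5, 0.7, 0, 0, 0], [0.4, -0.5, 5, 0.7, 0, 0, 0], [0.4, -0.5, 5, 0.7, 0, 0, 0], [0.4, -0.5, 5, 0.7, 0, 0, 0], [0.4, -0.5, 5, 0.7, 0, 0, 0], [0.4, -0.5, 5, 0.7, 0, 0, 0], [0.4, -0.5, 5, 0.7, 0, 0, 0], [0.4, -0.5, 5, 0.7, 0, 0, 0]],
])

```text
t: 8.95
tool_pos: [0.62, -0.0453, 0.0458]
orientation: [-2.101, -2.336, 0.0]
force: [-0.8, -0.8, 0.5]
opening: 0.0279
```

```bash
python3 -c "
from h import *
jarcheck('w6')"
```

```text
8.95 tcp [ 0.62   -0.0453  0.0458] F [-0.7645 -0.8159  0.4754] lid box [ 180  124   48  122 4678] lid top ~ [ 0.5838 -0.003   0.0988] ahead of tcp 0.04578391064194702
```

```bash
python3 -c "
from h import *
cv2.imwrite('pics/c5.png',np.hstack([cv2.imread(f'pics/w{k}.png')[60:300,150:400] for k in(4,5,6)]))"
```

```text
(no output)
```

View pics/c5.png

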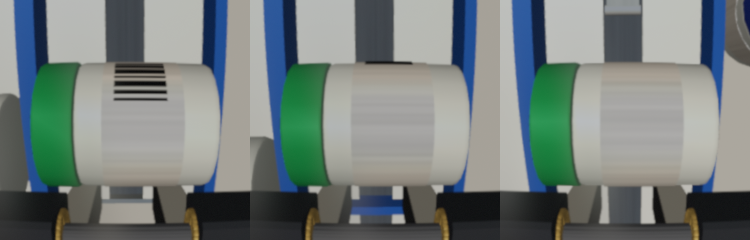

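The barcode turns over the front of the jar across the three frames, so the jar is rolling straight in the middle of its lane. I'll continue to just past the start of the catch.

Request:
servo_tool([
  [[0.4, -0.5, 5, 0.7, 0, 0, 0], [0.4, -0.5, 5, 0.7, 0, 0, 0], [0.4, -0.5, 5, 0.7, 0, 0, 0], [0.4, -0.5, 5, 0.7, 0, 0, 0], [0.4, -0.5, 5, 0.7, 0, 0, 0], [0.4, -0.5, 5, 0.7, 0, 0, 0], [0.4, -0.5, 5, 0.7, 0, 0, 0], [0.4, -0.5, 5, 0.7, 0, 0, 0], [0.4, -0.5, 5, 0.7, 0, 0, 0], [0.4, -0.5, 5, 0.7, 0, 0, 0], [0.4, -0.5, 5, 0.7, 0, 0, 0], [0.4, -0.5, 5, 0.7, 0, 0, 0]],
])

```text
t: 10.2
tool_pos: [0.6142, 0.0145, 0.0543]
orientation: [2.1, 2.336, -0.0]
force: [0.2, -2.8, 1.2]
opening: 0.0278
```

Request:
servo_tool([
  [[0.4, -0.4, 4, 0.6, 0, 0, 0], [0.4, -0.4, 4, 0.6, 0, 0, 0], [0.4, -0.4, 4, 0.6, 0, 0, 0], [0.4, -0.4, 4, 0.6, 0, 0, 0], [0.4, -0.4, 4, 0.6, 0, 0, 0], [0.4, -0.4, 4, 0.6, 0, 0, 0], [0.4, -0.4, 4, 0.6, 0, 0, 0], [0.4, -0.4, 4, 0.6, 0, 0, 0], [0.4, -0.4, 4, 0.6, 0, 0, 0], [0.4, -0.4, 4, 0.6, 0, 0, 0], [0.4, -0.4, 4, 0.6, 0, 0, 0]],
])

```text
t: 11.3
tool_pos: [0.6096, 0.0587, 0.0608]
orientation: [-2.101, -2.336, 0.0]
force: [-0.0, -0.6, 0.6]
opening: 0.0279
```

```bash
python3 -c "
from h import *
jarcheck('w7')"
```

```text
11.3 tcp [0.6096 0.0587 0.0608] F [-0.0048 -0.5669  0.5755] lid box [ 179  124   47  122 4667] lid top ~ [0.5729 0.1008 0.1138] ahead of tcp 0.045755419092218565
```

Request:
servo_tool([
  [[0.4, -0.2, 2, 0.3, 0, 0, 0], [0.4, -0.2, 2, 0.3, 0, 0, 0], [0.4, -0.2, 2, 0.3, 0, 0, 0], [0.4, -0.2, 2, 0.3, 0, 0, 0], [0.4, -0.2, 2, 0.3, 0, 0, 0], [0.4, -0.2, 2, 0.3, 0, 0, 0], [0.4, -0.2, 2, 0.3, 0, 0, 0], [0.4, -0.2, 2, 0.3, 0, 0, 0]],
])

```text
t: 12.15
tool_pos: [0.6081, 0.0745, 0.0632]
orientation: [2.101, 2.336, 0.0]
force: [0.0, -0.6, -0.0]
opening: 0.0284
```

Request:
servo_tool([
  [[0.4, -0.1, 1, 0.1, 0, 0, 0], [0.4, -0.1, 1, 0.1, 0, 0, 0], [0.4, -0.1, 1, 0.1, 0, 0, 0]],
])

```text
t: 12.45
tool_pos: [0.6078, 0.0773, 0.0635]
orientation: [2.101, 2.336, -0.0]
force: [-0.3, -1.0, 0.6]
opening: 0.0278
```

```bash
python3 -c "
from h import *
jarcheck('w8')"
```

```text
12.45 tcp [0.6078 0.0773 0.0635] F [-0.2899 -0.9887  0.589 ] lid box [ 178  124   48  122 4698] lid top ~ [0.571  0.1195 0.1165] ahead of tcp 0.04588008976383127
```

View pics/w8.png

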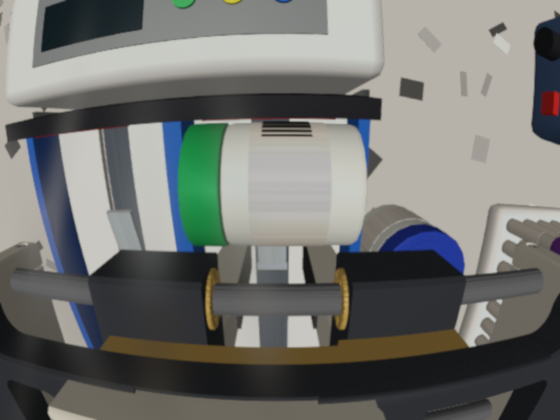

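The jar is within a few mm of the stop plate (row 115), and the leaf is visible behind it at (272,255). I'll push on in 1 mm steps until the force rises.

Request:
servo_tool([
  [[0.4, -0.1, 1, 0.1, 0, 0, 0], [0.4, -0.1, 1, 0.2, 0, 0, 0], [0.4, -0.1, 1, 0.1, 0, 0, 0], [0.4, 0, 0, 0, 0, 0, 0]],
])

```text
t: 12.9
tool_pos: [0.6076, 0.0802, 0.0639]
orientation: [2.1, 2.336, -0.0]
force: [1.0, -1.7, 1.3]
opening: 0.0276
```

Request:
servo_tool([
  [[0.4, -0.1, 1, 0.1, 0, 0, 0], [0.4, -0.1, 1, 0.2, 0, 0, 0], [0.4, 0, 0, 0, 0, 0, 0]],
])

```text
t: 13.2
tool_pos: [0.6078, 0.0804, 0.0642]
orientation: [2.1, 2.334, -0.003]
force: [2.5, -8.9, -1.2]
opening: 0.028
```

```bash
python3 -c "
from h import *
jarcheck('w9')"
```

```text
13.2 tcp [0.6078 0.0804 0.0642] F [ 2.4798 -8.8643 -1.1932] lid box [ 178  127   48  119 4585] lid top ~ [0.5708 0.1222 0.1172] ahead of tcp 0.04541617385308674
```

The force rose to 9 N and the motion stopped, so the jar is at the stop. I'll back off slowly and check that it stays before leaving.

Request:
servo_tool([
  [[0.4, 0.1, -1, -0.1, 0, 0, 0], [0.4, 0.1, -1, -0.1, 0, 0, 0], [0.4, 0.1, -1, -0.1, 0, 0, 0], [0.4, 0.1, -1, -0.1, 0, 0, 0], [0.4, 0.1, -1, -0.1, 0, 0, 0], [0.4, 0.1, -1, -0.1, 0, 0, 0], [0.4, 0.1, -1, -0.1, 0, 0, 0], [0.4, 0.1, -1, -0.1, 0, 0, 0], [0.4, 0.1, -1, -0.1, 0, 0, 0], [0.4, 0.1, -1, -0.1, 0, 0, 0], [0.4, 0.1, -1, -0.1, 0, 0, 0], [0.4, 0, 0, 0, 0, 0, 0]],
])

```text
t: 14.45
tool_pos: [0.6084, 0.0712, 0.063]
orientation: [-2.101, -2.336, 0.0]
force: [0.1, -0.7, -1.5]
opening: 0.0279
```

```bash
python3 -c "
from h import *
jarcheck('w10')"
```

```text
14.45 tcp [0.6084 0.0712 0.063 ] F [ 0.1435 -0.6938 -1.4829] lid box [ 178  114   47  123 4747] lid top ~ [0.5712 0.1175 0.116 ] ahead of tcp 0.049975614206649255
```

The jar rolled back about 4 to 5 mm and then stayed put with the fingers clear, so the catch is holding it. I'll retreat back and up, then check.

Request:
servo_tool([
  [[0.4, 0.5, -5, 0, 0, 0, 0], [0.4, 0.5, -5, 0, 0, 0, 0], [0.4, 0.5, -5, 5, 0, 0, 0], [0.4, 0, 0, 20, 0, 0, 0], [0.4, 0, 0, 25, 0, 0, 0], [0.4, 0, 0, 25, 0, 0, 0], [0.4, 0, 0, 25, 0, 0, 0], [0.4, 0, 0, 20, 0, 0, 0], [0.4, 0, 0, 0, 0, 0, 0], [0.4, 0, 0, 0, 0, 0, 0], [0.4, 0, 0, 0, 0, 0, 0]],
])

```text
t: 15.6
tool_pos: [0.609, 0.0561, 0.1813]
orientation: [-2.1, -2.335, 0.003]
force: [-0.4, -0.3, -0.3]
opening: 0.0278
```

```bash
python3 - <<'E'
from h import *
jarcheck('w11')
s=monitor.read_state();i=eyes.camera_info("wrist");im=eyes.read_camera("wrist")[:,:,::-1].copy()
m=cv2.inRange(cv2.cvtColor(im,cv2.COLOR_BGR2HSV),(50,100,30),(80,255,255));k,l,st,c=cv2.connectedComponentsWithStats(m);j=1+np.argmax(st[1:,4]);b=st[j]
print(b,"front/back edges at axis height .092",wz(i,b[0]+24,b[1],.1),wz(i,b[0]+24,b[1]+b[3],.095))
side=eyes.read_camera("side")[:,:,::-1]
h=cv2.cvtColor(side,cv2.COLOR_BGR2HSV);r=cv2.inRange(h,(170,120,40),(180,255,255))|cv2.inRange(h,(0,150,40),(4,255,255))
h0=cv2.cvtColor(cv2.imread("pics/side0.png"),cv2.COLOR_BGR2HSV);r0=cv2.inRange(h0,(170,120,40),(180,255,255))|cv2.inRange(h0,(0,150,40),(4,255,255))
print("red lid before/after",[cv2.moments(x[180:220,300:325]) ["m10"]/cv2.moments(x[180:220,300:325])["m00"] for x in(r0,r)])
a=cv2.resize(side[165:285,165:335],None,fx=2,fy=2,interpolation=2);w=im[0:300,100:420]
cv2.imwrite("pics/c6.png",np.hstack([cv2.copyMakeBorder(a,0,60,0,0,0),w]))
E
```

```text
15.6 tcp [0.609  0.0561 0.1813] F [-0.4189 -0.3403 -0.3274] lid box [ 224  105   25   61 1306] lid top ~ [0.5854 0.1206 0.2343] ahead of tcp 0.06657561114002915
[ 224  105   25   62 1299] front/back edges at axis height .092 [0.5759 0.1436 0.1   ] [0.5805 0.0919 0.095 ]
red lid before/after [10.93142857142857, 10.948275862068966]
```

View pics/c6.png

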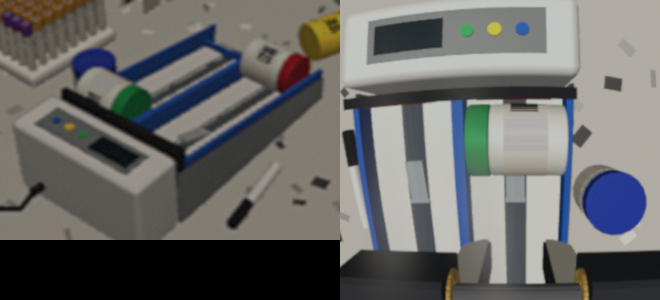

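The jar stays up against the stop with its lane's leaf behind it, the red jar is unmoved at the lip, and the hand is clear.

```bash
python3 -c "
from h import *
print(job.close_job(), monitor.read_state()['t'])"
```

```text
the job is handed in; nothing more can be done
the job is handed in; nothing more can be done
```

The green-lidded jar is up at the reader's stop in the far lane, held by the spring catch with the hand clear. I handed the job in after about 16 s of arm time.

- **Rolling:** Three wrist pictures on the way up showed the label turning over as the jar went up the middle of its lane. The tool force was mostly 1–3 N. It rose to 9 N when the jar met the stop.
- **At the end:** When I backed off slowly, the jar settled about 4–5 mm back, against the catch, by the wrist camera. It was still there over a second later with the hand well clear. I judged the catch to be up from the jar staying put, because I couldn't measure its angle directly.
- **Other things:** The red jar's lid was in the same place in the side view before and after (within 0.1 pixel). The blue jar and the marker looked undisturbed in the last pictures. I didn't measure them or check the rack, slide box or notebook again.
- **What went wrong:** My first push landed on the jar's upper back and pressed on it with about 18 N. It crept up about 9 mm, then went back to the lip when I let go.
- **What disagreed:** Both cameras showed the fingertips about 16 mm above the reported TCP, not 11 mm below it as specified. I lowered the hand to match, and the second push rolled cleanly.

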